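# Close the terminal box and switch the bench supply on

### The job

Put the bench supply back into service. First set the loose grey cover (orange grip) on the black terminal base and push it straight down until the blue hooks on both sides have snapped over it; then, on the sloped console, slide the red lock tab fully aside to the left and press the green start button it was blocking fully in, so that it stays in. Leave the tools and other things lying about where they are.

Things in the scene. Friction and masses are not known exactly. Their poses are not given: they have to be found in the camera images.
- cover: loose cover, 90 g: grey hollow box 64 (its x) x 84 (its y) x 16 mm (z), open below; on the middle of its top an orange grip bar 14 mm thick (x), 44 mm long (y), 21 mm high, so its top is 37 mm above the cover's underside. Origin: centre of the underside, z up. The same when turned half round. It lies upright on the bench.
- terminal_base: fixed black plinth 86 (x) x 122 (y) x 20 mm high, left or right of the console; its white terminal strip goes inside the cover. Origin: centre of the underside, z up. Low fences along its long sides (inner faces x = +-33.5 mm, 35 mm above the bench, flared at the top) guide the cover; blue hooks stand at y = +-45 mm. Fitted, cover and base have their y axes parallel.
- cover_seat (a point): point on the plinth's top, 20 mm above the bench, where the centre of the cover's underside comes to lie when it is seated; axes as terminal_base. Seated, the cover's grey top is 36 mm above the bench and the top of its orange bar 57 mm.
- hook_left (a joint): outward lean, rad, of the blue sprung hook at the +y end of the base; 0 upright (rest). Hook 24 mm wide (x), tip 55 mm above the bench; below it a slope leads in to a catch (underside 37.5 mm above the bench, reaching in to y = 38 mm) that snaps over the seated cover's top. It leans to about 0.15 as the cover passes; pushing the cover home takes about 10 N in all.
- hook_right (a joint): the same for the hook at the -y end of the base
- button_top (a point): centre of the top of the green button (32 mm across) on the sloped panel; moves with it. z points square out of the panel (35 degrees from vertical, towards the console's front), x up the slope, y left seen from the front. Out, the top is 12 mm off the panel. Guide rails along y on both sides: inner faces at x = +-26 mm, 19 mm off the panel.
- start_button (a joint): travel of the button into the panel, m: 0 out, 0.008 fully in. Moves along -z of button_top against about 3 N, no spring: it stays where it is pushed.
- tab_grip (a point): top centre of the rib on the red lock tab; moves with the tab; axes as button_top. The tab is a plate 50 (x) x 46 (y) mm with its top face 18 mm off the panel; the rib on its middle is 28 (x) x 10 (y) mm and 13.5 mm high above that face. Shut, the tab covers the whole button.
- lock_tab (a joint): how far the red tab is slid along +y of the panel (left seen from the console's front), m: 0 shut, directly over the button; 0.050 fully aside. Friction about 2.5 N, stays where it is left.
- console: fixed grey wedge 130 (x) x 150 (y) x 103 mm high; its panel slopes 35 degrees and faces -x of this frame, roughly the robot. Origin: centre of the underside. A yellow visor plate above the button leans over it (lower edge 50 mm up the slope from the button's centre, upper edge 40 mm up, 74 mm off the panel, 150 mm above the bench): a tool pointing straight down cannot reach; come in about square to the panel.
- pliers: red-handled combination pliers, 57x172x12 mm; a bystander, to be left where it is. Origin: centre of its underside.
- hex_keys: red folding hex key set, 22x85x19 mm; a bystander, to be left where it is. Origin: centre of its underside.
- screwdriver: yellow-handled flat screwdriver, 184 mm long; a bystander, to be left where it is. Origin: centre of its underside.
- shim: small black-topped ply offcut, 32x70x15 mm; a bystander, to be left where it is. Origin: centre of its underside.
- sanding_block: cork sanding block, 67x114x30 mm; a bystander, to be left where it is. Origin: centre of its underside.
- pencil: red carpenter pencil, 151 mm long; a bystander, to be left where it is. Origin: centre of its underside.
- marker: white marker with a blue cap, 135 mm long; a bystander, to be left where it is. Origin: centre of its underside.
Mind the look-alikes: they are no part of the job. What is shaped like the cover but yellow is not meant.

How it is judged:
By the outcome, as a careful person would: the job done as asked, in the order asked, and still so for the second after the job is handed in, with the robot touching nothing.
It also fails if it takes over 64 s, if anything falls off the work surface, if the arm or the gripper's body presses on something with over 40 N, if the wrist force passes 120 N, or if a joint passes its speed limit or range.

### The arm

A 7-joint arm with a two-finger parallel gripper is mounted at the origin on a cart in front of the work surface, level with it; the furniture and walls round the work are solid. World frame = base frame: x ahead of the robot, y to its left, z up, the work surface at z = 0. Lengths are in m, angles in rad, forces in N, time in s.
With the tool pointing down it reaches from about 0.425 to 1.025 m from the base axis. Payload 3.6 kg.
Tool frame: the origin (TCP) lies at the very end of the fingers, on their centre line; the grasp point (between the pads) lies 19 mm behind it; z points along the fingers, y is the line along which they close (so a half turn about z gives the same grasp; the last joint's range is limited). The gripper opens to 85 mm and grips with 20 to 120 N. Pads are 22 mm wide; open, the fingers measure 114 mm over their backs; the gripper's body (76 mm by 85 mm) begins 54 mm behind the grasp point. The pads swing forward as they close: fully open they stand 13 mm farther back than shut.
Start: joints at [-1.437, 0.591, 0.048, 1.609, -0.033, 0.943, -0.034], TCP at [0.164, 0.706, 0.231] pointing down, gripper open.
Joint ranges: [-2.69, 2.69], [-0.47, 2.24], [-1.27, 1.36], [0.19, 2.51], [-1.53, 4.68], [0.08, 2.07], [-3.09, 3.09]. Speed limits (rad/s): [2.57, 2.57, 3.14, 3.14, 3.14, 3.14, 3.14].

### API

Orientations are given as a unit quaternion [x, y, z, w].
In Python, from bench import robot gives the robot as it stands. Calls block until the motion is done:
- robot.movep(position, orientation): joint-space move of the TCP to a pose.
- robot.servo_line(position, ori=None, v=0.15, threshold=None): straight line of the TCP; ori=None keeps the orientation; v is the mean speed in m/s. With threshold (N) it stops when the force on the tool has changed by that much, and returns True; else False.
- robot.move_joints(angles): joint-space move.
- robot.open() and robot.grab(squeeze=None): open the fingers fully, or close them until they stop; squeeze is the grip in N (None keeps the last).
- robot.wait(seconds).
- robot.ik(position, orientation): joint angles nearest the present ones, or None.
- robot.get_image(name): name is "side" or "top"; returns a dict with "pixels" (480x640x3 uint8, blue, green, red), "mtx" (3x3 intrinsics, pixels), "dist_coeffs" ([k1, k2, p1, p2, k3] as OpenCV has them; the pictures are not rectified), "extrinsics" (4x4, takes a point from world to camera coordinates). Camera axes: x right, y down, z forward; pixel columns grow to the right and rows downward; lengths in m; the calibration is good to about 2 mm. A picture is of the moment at which its call begins. There is no depth.
A pose or a line that the arm cannot do raises robot.MotionError and nothing moves.
- robot.close_job(): hands the job in; it is judged then, once.
Readings, each from a call of its own:
- robot.current_time_s(): time.
- robot.current_joint_positions(): joint angles.
- robot.current_qvel(): joint speeds.
- robot.current_joint_efforts(): joint torques, N m.
- robot.current_tool_pos(): TCP position.
- robot.current_tcp_rot(): TCP orientation.
- robot.current_wrist_force(): force on the tool from outside, world axes, zero at the start.
- robot.current_ft_torque(): the same for the moment, N m.
- robot.current_opening(): opening from 0.0 (shut) to 1.0 (fully open).
- robot.current_grip_force(): force on a finger pad.
Only numpy, scipy, OpenCV 4.12 (cv2) and the standard library are available. Lean on these libraries where they do the work, as an engineer would, in place of code of your own. Each camera call takes 0.05 s, during which the arm holds its last target. There are 200 camera calls.

## Working session

There is one attempt and no reset: what is moved stays moved. The work goes in short steps, each a Python script; the robot and the scene stay as the last script left them, time stands still between calls to the robot, and variables do not carry over. Pictures are saved under pics/ and viewed, at most 10 in all, crops included, and the job is handed in when it is done.

```bash
mkdir -p pics; ls
cat > h.py <<'E'
import numpy as np, cv2
from bench import robot
def cap(n,f=None):
    im=robot.get_image(n); np.savez(f'pics/{f or n}.npz',**{k:np.array(v) for k,v in im.items()})
    if f: cv2.imwrite(f'pics/{f}.png',im['pixels'])
    return im
def ray(im,uv):
    p=cv2.undistortPoints(np.array(uv,float).reshape(-1,1,2),np.array(im['mtx']),np.array(im['dist_coeffs'])).reshape(-1,2)
    E=np.array(im['extrinsics']);R=E[:3,:3];c=-R.T@E[:3,3]
    d=np.c_[p,np.ones(len(p))]@R
    return c,d
def onz(im,uv,z):
    c,d=ray(im,uv); return c+d*((z-c[2])/d[:,2])[:,None]
def tri(i1,u1,i2,u2):
    c1,d1=ray(i1,[u1]);c2,d2=ray(i2,[u2])
    s=np.linalg.lstsq(np.c_[d1[0],-d2[0]],c2-c1,rcond=None)[0]
    a=c1+s[0]*d1[0];b=c2+s[1]*d2[0]; return (a+b)/2,np.linalg.norm(a-b)
def proj(im,P):
    E=np.array(im['extrinsics']);return cv2.projectPoints(np.array(P,float).reshape(-1,3),cv2.Rodrigues(E[:3,:3])[0],E[:3,3],np.array(im['mtx']),np.array(im['dist_coeffs']))[0].reshape(-1,2)
E
python3 - <<'E'
from h import *
for n in('top','side'):
    im=cap(n,n+'0'); E=np.array(im['extrinsics']);print(n,-E[:3,:3].T@E[:3,3],E[2,:3],im['mtx'][0])
E
```

```text
pics
top [ 0.33310817 -0.02792012  1.50864792] [ 0.11590555  0.00583743 -0.99324309] [620.1149641    0.         323.26050111]
side [-0.84189265  0.50471414  1.07298421] [ 0.76284916 -0.30949748 -0.56769046] [615.20601613   0.         324.41404057]
```

View pics/top0.png

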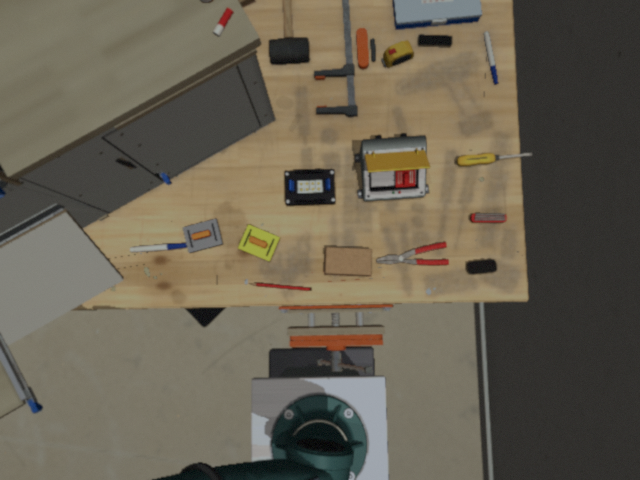

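View pics/side0.png

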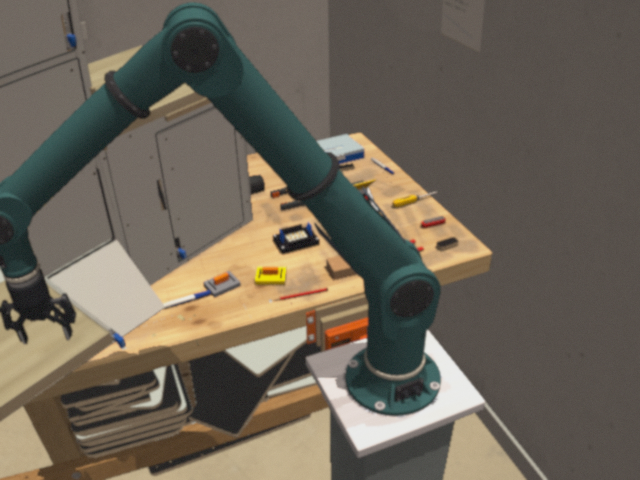

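The top view shows two cover-shaped objects. The grey box with the orange bar at (203,236) matches the description. The yellow box at (259,242) is the look-alike. The base is at (311,187), and the console's red tab is at about (405,178). I'll confirm both in one enlarged crop and measure.

```bash
cat > m.py <<'E'
from h import *
im=dict(np.load('pics/top0.npz'));p=im['pixels']
hsv=cv2.cvtColor(p,cv2.COLOR_BGR2HSV)
def blob(m,box):
    x0,y0,x1,y1=box;k=np.zeros(m.shape,np.uint8);k[y0:y1,x0:x1]=m[y0:y1,x0:x1].astype(np.uint8)
    c=max(cv2.findContours(k,cv2.RETR_EXTERNAL,cv2.CHAIN_APPROX_NONE)[0],key=cv2.contourArea)
    return c.reshape(-1,2)
def rect(c,z):
    P=onz(im,c,z)[:,:2]; r=cv2.minAreaRect((P*1000).astype(np.float32));return np.round(r[0],1),np.round(r[1],1),round(r[2],1)
H,S,V=cv2.split(hsv)
o=blob((H>5)&(H<18)&(S>180)&(V>120),(190,225,217,247));print('orange',rect(o,.037))
g=blob((S<75)&(V>60)&(V<190)|((H>5)&(H<18)&(S>180)),(182,215,224,255));print('grey',rect(g,.010))
b=blob((V<75),(278,160,345,212));print('base',rect(b,.02))
w=blob((S<110)&(V>150),(294,175,326,198));print('strip',rect(w,.03))
bl=(H>100)&(H<125)&(S>140)&(V>70)
for bx in((284,170,300,202),(322,170,338,202)):
    c=blob(bl,bx);print('hook',c.mean(0),rect(c,.05))
r=blob(((H<6)|(H>172))&(S>150)&(V>80),(385,160,425,195));print('tab px',c.mean(0),cv2.minAreaRect(r.astype(np.float32)))
a=cv2.resize(p[210:270,160:290],None,fx=6,fy=6,interpolation=cv2.INTER_CUBIC)[:, :780]
d=cv2.resize(p[130:212,278:434],None,fx=5,fy=5,interpolation=cv2.INTER_CUBIC)
cv2.imwrite('pics/c1.png',cv2.resize(np.vstack([cv2.copyMakeBorder(a[:240],0,0,0,0,0),d[:,:780]]) if 0 else np.vstack([a[:,:780][30:210+30],d[:,:780]]),(780,590)))
E
python3 m.py
```

```text
orange (array([484.1, 282. ]), array([1.5, 9.7]), 17.5)
grey (array([491.3, 280.5]), array([67.8, 98.1]), 13.8)
base (array([604.5,  12.4]), array([119.3,  88.7]), 89.3)
strip (array([604.8,  11. ]), array([53.3, 24.5]), 88.8)
hook [291.         185.03846154] (array([604.5,  55.7]), array([ 9.6, 24.3]), 89.2)
hook [327.77272727 183.45454545] (array([607.5, -32.7]), array([ 9.5, 24.2]), 88.9)
tab px [327.77272727 183.45454545] ((404.5664367675781, 178.49559020996094), (15.964560508728027, 19.955699920654297), 86.18592071533203)
```

View pics/c1.png

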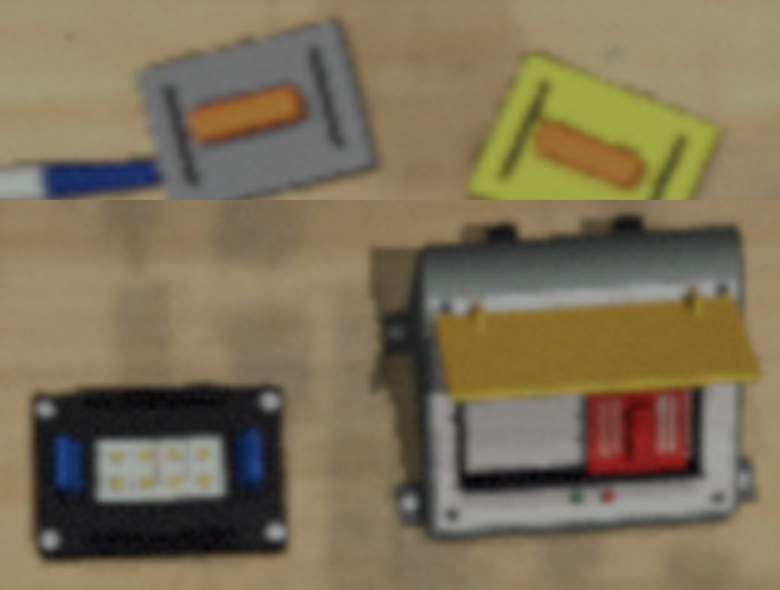

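The crop confirms it: the grey cover with the orange bar is the one to take and the yellow one is the decoy. The marker cap lies right beside the cover's left edge. I'll refine the cover and base poses, then move above the cover.

```bash
cat > m2.py <<'E'
from h import *
im=dict(np.load('pics/top0.npz'));p=im['pixels']
def up(box,f=6):
    x0,y0,x1,y1=box;return cv2.resize(p[y0:y1,x0:x1],None,fx=f,fy=f,interpolation=cv2.INTER_CUBIC)
def comps(m,box,f=6,amin=20):
    n,l,s,c=cv2.connectedComponentsWithStats(m.astype(np.uint8)); out=[]
    for i in range(1,n):
        if s[i,4]>=amin:
            ys,xs=np.nonzero(l==i); uv=(np.c_[xs,ys]+.5)/f-.5+np.array(box[:2]); out.append((s[i,4]/f/f,uv))
    return sorted(out,key=lambda t:-t[0])
def axis(P):
    c=P.mean(0);w,v=np.linalg.eigh(np.cov((P-c).T));d=v[:,1];d=d if d[1]>0 else -d
    return c,np.degrees(np.arctan2(-d[0],d[1])),np.sqrt(12*w)
b=(180,212,226,258);u=cv2.cvtColor(up(b),cv2.COLOR_BGR2HSV);H,S,V=cv2.split(u)
a,uv=comps((H<20)&(S>130)&(V>110),b)[0];print('bar',a,*axis(onz(im,uv,.036)[:,:2]))
a,uv=comps((S<70)&(V>70)&(V<200),b)[0];h=cv2.convexHull(uv.astype(np.float32)).reshape(-1,2);P=onz(im,h,.012)[:,:2]*1000;print('grey',a,cv2.minAreaRect(P.astype(np.float32)))
b=(280,163,342,210);u=cv2.cvtColor(up(b),cv2.COLOR_BGR2HSV);H,S,V=cv2.split(u)
for nm,m,z in(('white',(S<90)&(V>130),.022),('blue',(H>100)&(H<125)&(S>140)&(V>70),.052)):
    for a,uv in comps(m,b)[:7]:
        c,y,e=axis(onz(im,uv,z)[:,:2]);print(nm,round(a,1),uv.mean(0).round(1),c.round(4),y.round(1),e.round(3))
E
python3 m2.py
python3 - <<'E'
from h import *
print(robot.current_tcp_rot())
E
```

```text
bar 103.19444444444444 [0.49174427 0.27404081] 13.760159526381612 [0.01381463 0.041897  ]
grey 837.2222222222222 ((489.9610900878906, 282.912353515625), (68.14371490478516, 103.83065032958984), 13.712465286254883)
white 274.7 [309.5 186.2] [0.6059 0.0124] 1.2 [0.029 0.058]
white 252.9 [338.5 188.5] [ 0.5986 -0.058 ] 86.3 [0.017 0.113]
white 195.9 [302.3 164.9] [0.6588 0.029 ] -0.5 [0.014 0.111]
white 109.1 [285.1 204.4] [0.5623 0.0723] -40.5 [0.026 0.051]
white 54.7 [281.3 176.1] [0.6323 0.0807] 85.6 [0.009 0.042]
white 4.1 [332.9 199.4] [ 0.5722 -0.0437] -1.0 [0.004 0.006]
white 3.2 [287.4 201.1] [0.5703 0.0665] 88.0 [0.004 0.005]
blue 51.8 [291.  184.9] [0.6043 0.0556] -86.5 [0.012 0.025]
blue 40.2 [327.9 183.6] [ 0.6057 -0.0325] -89.9 [0.009 0.024]
[ 1.13580694e-01  9.93528223e-01 -1.04493416e-03 -6.89204748e-05]
```

```bash
cat >> h.py <<'E'
from scipy.spatial.transform import Rotation as Rn
def quat(y,z,ref=None):
    z=np.array(z,float);z/=np.linalg.norm(z);y=np.array(y,float);y-=y@z*z;y/=np.linalg.norm(y)
    return Rn.from_matrix(np.c_[np.cross(y,z),y,z]).as_quat()
def down(deg,flip=False):
    a=np.radians(deg)+(np.pi if flip else 0);return quat([np.cos(a),np.sin(a),0],[0,0,-1])
def st(m=''): print(m,round(robot.current_time_s(),2),np.round(robot.current_tool_pos(),4),np.round(robot.current_wrist_force(),1),round(robot.current_opening(),3),np.round(robot.current_grip_force(),1))
E
python3 - <<'E'
from h import *
best=None
for f in(0,1):
    q=robot.ik([.4917,.274,.12],down(13.8,f));q2=robot.ik([.605,.012,.12],down(1,f));print(f,q and np.round(q,2),q2 and np.round(q2,2)) if 0 else print(f,q,q2)
    if q is not None and (best is None or abs(q[6])<best[0]): best=(abs(q[6]),f)
f=best[1];print('flip',f)
t=robot.current_tool_pos();robot.movep([.4,.45,.26],down(13.8,f));st()
robot.movep([.4917,.274,.12],down(13.8,f));st()
robot.servo_line([.4917,.274,.05],v=.15)
robot.servo_line([.4917,.274,.018],v=.06,threshold=8);st('low')
robot.grab(60);st('grip')
cap('side','side1');cap('top','top1')
E
```

```text
0 [-0.79858783  0.56404307  0.29042014  2.06869394 -0.29830925  0.54787508
 -0.05364234] [-0.36376149  0.61902165  0.38600853  1.9774128  -0.387379    0.61662993
  0.2946502 ]
1 [-0.27575589  0.57773432 -0.43136867  2.04537369  0.41488901  0.60223494
  2.39050139] [ 0.15169339  0.60668658 -0.34830926  1.95381176  0.33348355  0.63662556
  2.74915811]
flip 0
 1.42 [0.3985 0.4521 0.2598] [-0.9 -0.4  0.9] 1.003 0.0
 2.38 [0.4918 0.2765 0.1204] [0.8 1.2 0.5] 0.999 0.0
low 3.67 [0.4917 0.2738 0.0178] [ 0.8 -0.2 -0.9] 0.999 0.0
grip 4.33 [0.492  0.2741 0.0183] [-0.  -0.7  4.1] 0.15 59.6
```

Run:
```python
from h import *
robot.servo_line([.492,.274,.15],v=.2);st('lift')
robot.movep([.605,.0118,.15],down(1.0));st('over')
robot.servo_line([.605,.0118,.065],v=.15);robot.wait(.1);st('near')
a=cap('top','t2')['pixels'][130:280,220:440];b=cap('side','s2')['pixels'][190:310,200:376]
cv2.imwrite('pics/c2.png',np.hstack([cv2.resize(a,(400,273)),cv2.resize(b,(400,273))]))
```

```text
lift 5.24 [0.491  0.2737 0.1491] [ 0.1  0.5 -1.4] 0.146 59.1
over 6.34 [0.6043 0.0142 0.1492] [ 0.2  0.5 -1.1] 0.146 59.0
near 7.16 [0.6057 0.012  0.0659] [-0.1 -1.2 -0.5] 0.144 59.1
```

View pics/c2.png

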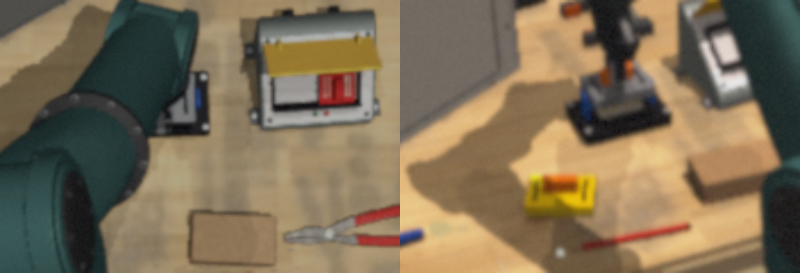

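The side view shows the cover level and lined up between the hooks, just above the base. I'll press it down and watch the force.

Run:
```python
from h import *
st()
r=robot.servo_line([.605,.0118,.051],v=.05,threshold=12);st(f'fence {r}')
for z in(.046,.042,.039,.0368):
    r=robot.servo_line([.605,.0118,z],v=.03,threshold=30);st(f'{z} {r}')
    if r: break
cap('side','s3');im=dict(np.load('pics/s3.npz'))
cv2.imwrite('pics/c3.png',cv2.resize(im['pixels'][200:260,260:340],(640,480),interpolation=cv2.INTER_CUBIC))
```

```text
7.26 [0.6057 0.012  0.066 ] [ 0.3 -1.  -1.1] 0.144 59.1
fence False 7.69 [0.6062 0.0119 0.0509] [ 2.9 -0.5 -3.1] 0.148 58.8
0.046 False 8.01 [0.6052 0.0119 0.0457] [ 2.5 -0.9 -3.2] 0.152 59.0
0.042 False 8.29 [0.6052 0.0118 0.0417] [ 2.7 -0.8 -2.4] 0.149 58.9
0.039 False 8.54 [0.6052 0.0118 0.0387] [ 2.7 -1.6 -2.4] 0.149 58.9
0.0368 False 8.79 [0.6052 0.0118 0.0384] [-0.1 -0.3 10. ] 0.142 60.7
```

View pics/c3.png

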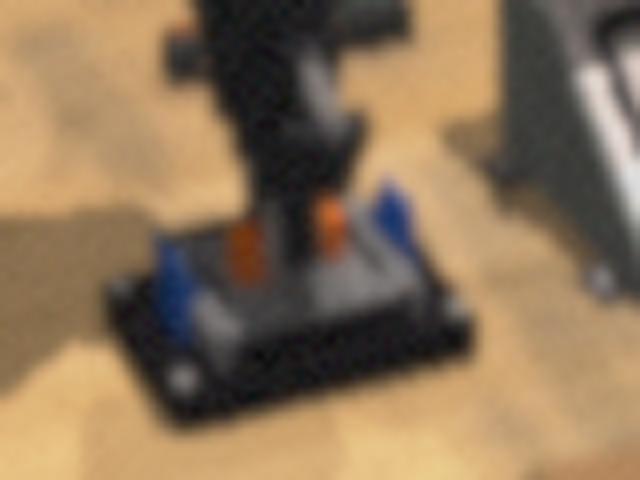

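Run:
```python
from h import *
r=robot.servo_line([.605,.0118,.0335],v=.03,threshold=28);st(f'push {r}')
r=robot.servo_line([.605,.0118,.0425],v=.03,threshold=6);st(f'pull {r}')
r=robot.servo_line([.605,.0118,.035],v=.03,threshold=20);st(f'push {r}')
robot.open();st('open')
robot.servo_line([.605,.0118,.15],v=.2);st('up')
robot.movep([.45,.20,.28],down(1.0));st()
s=cap('side','s4')['pixels'];t=cap('top','t4')['pixels']
z=lambda a,x0,y0,w,h:cv2.resize(a[y0:y0+h,x0:x0+w],(400,300),interpolation=cv2.INTER_CUBIC)
cv2.imwrite('pics/c4.png',np.vstack([np.hstack([z(t,280,160,64,48),z(s,264,216,64,48)]),np.hstack([z(t,345,125,96,72),z(s,320,160,128,96)])]))
```

```text
push True 9.05 [0.6052 0.0119 0.0384] [-0.8 -0.   4.8] 0.151 60.0
pull True 9.26 [0.6052 0.0119 0.0399] [ 1.2  0.  -1.2] 0.145 66.9
push True 9.47 [0.6053 0.0119 0.0384] [ 0.2 -0.4  5.7] 0.147 67.9
open 10.17 [0.6059 0.012  0.0378] [-0.2  1.1 -0. ] 1.001 0.0
up 10.88 [0.6042 0.0121 0.1493] [-0.1  0.2  0.6] 1.001 0.0
 11.95 [0.4504 0.1991 0.2793] [-0.2  0.2  1.3] 1.0 0.0
```

View pics/c4.png

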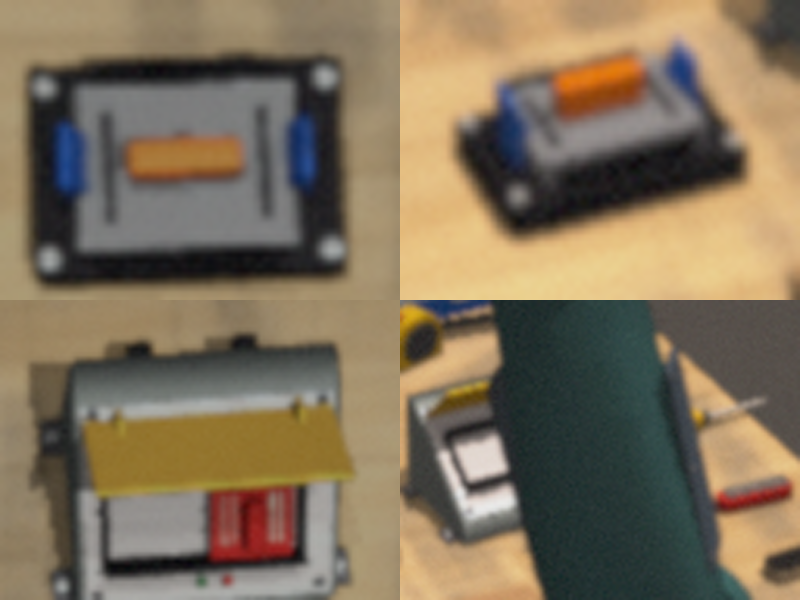

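The cover is seated: both blue hooks lie over its end edges, and the pull test stopped after 1.5 mm, at the catch. Next I'll clear the side view and locate the tab.

Run:
```python
from h import *
robot.grab(30)
robot.movep([.42,-.38,.32],down(1.0));st()
s=cap('side','s5')['pixels'];t=cap('top','t5')['pixels']
z=lambda a,x0,y0,w,h:cv2.resize(a[y0:y0+h,x0:x0+w],(400,400),interpolation=cv2.INTER_CUBIC)
cv2.imwrite('pics/c5.png',np.hstack([z(t,350,125,80,80),z(s,315,165,80,80)]))
```

```text
14.91 [ 0.4209 -0.3789  0.3196] [ 0.5  0.5 -0.2] -0.002 0.0
```

View pics/c5.png

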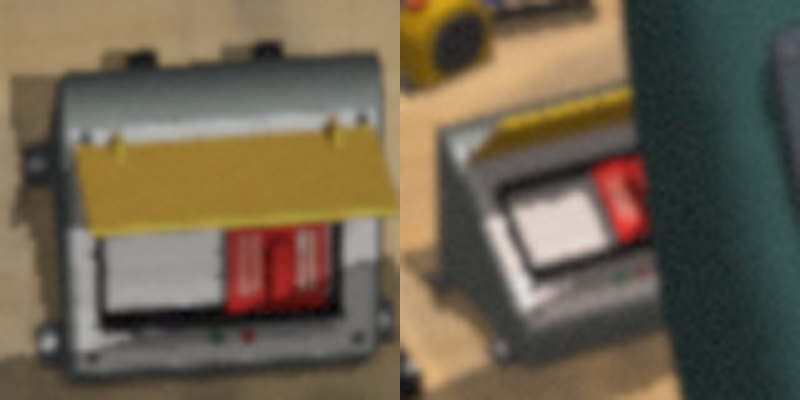

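In the top crop the tab's lower-left corner is at about px (395.6,186.6), and the console's front edge runs (364,200) to (425,196.4). In the side view the same tab corner is at (359,213.4), with the LEDs at (359,220) and (363,219). I'll triangulate from these.

```bash
cat > m3.py <<'E'
from h import *
T=dict(np.load('pics/t5.npz'));S=dict(np.load('pics/s5.npz'))
for n,a,b in(('tabLL',(395.6,186.6),(359,213.4)),('red',(399.8,192.2),(363.4,219.2)),('green',(393.4,192.2),(359.4,220)),('frameLL',(370.4,189.4),(342,220.6))):
    print(n,*tri(T,a,S,b))
F=onz(T,[(364,200),(425,196.4)],.012);print(F)
d=F[0]-F[1];yaw=np.arctan2(-d[0],d[1]);print('yaw',np.degrees(yaw),np.linalg.norm(d))
c=F.mean(0)
X=np.array([np.cos(yaw),np.sin(yaw),0]);Y=np.array([-X[1],X[0],0])
n=np.cos(.6109)*np.array([0,0,1])-np.sin(.6109)*X; u=np.cross(Y,n)
def onp(uv,off):
    cc,dd=ray(T,uv);return cc+dd*(((c+off*n-cc)@n)/(dd@n))[:,None]
# red tab
b=(385,165,425,192);f=6;p=cv2.resize(T['pixels'][b[1]:b[3],b[0]:b[2]],None,fx=f,fy=f,interpolation=cv2.INTER_CUBIC)
H,Sa,V=cv2.split(cv2.cvtColor(p,cv2.COLOR_BGR2HSV));m=((H<8)|(H>170))&(Sa>110)&(V>70)
l=cv2.connectedComponents(m.astype(np.uint8))[1];k=np.argmax(np.bincount(l[l>0]));ys,xs=np.nonzero(l==k)
P=onp((np.c_[xs,ys]+.5)/f-.5+np.array(b[:2]),.018)-c
print('tab u range',np.percentile(P@u,[1,50,99]),'y',np.percentile(P@Y,[1,50,99]))
for nm,uv,o in(('ribtop L/R lower',[(350+268/5,125+303/5),(350+291/5,125+303/5)],.0315),('red,green',[(399.8,192.2),(393.4,192.2)],0),('tabLL',[(395.6,186.6)],.018),('frameLL,LR',[(370.4,189.4),(417.5,187.6)],.0)):
    Q=onp(uv,o);print(nm,Q.round(4).tolist(),((Q-c)@u).round(4),((Q-c)@Y).round(4))
E
python3 m3.py
```

```text
tabLL [ 0.59376794 -0.19313456  0.05738171] 0.0011107843670390316
red [ 0.58343987 -0.20423364  0.03935842] 9.176024889500931e-05
green [ 0.58324802 -0.18957127  0.04039172] 0.0015586539284927897
frameLL [ 0.58974412 -0.1340407   0.04904489] 0.0013592091234032213
[[ 0.57067355 -0.11977414  0.012     ]
 [ 0.57639327 -0.26844535  0.012     ]]
yaw 2.2032111272515955 0.14878118689459127
tab u range [0.03922931 0.05887966 0.07964423] y [-0.04535536 -0.019574    0.00099676]
ribtop L/R lower [[0.5946, -0.2107, 0.0648], [0.5945, -0.2215, 0.0644]] [0.047  0.0463] [-0.0174 -0.0282]
red,green [[0.5866, -0.2065, 0.0208], [0.5868, -0.1909, 0.0214]] [0.0153 0.0164] [-0.0129  0.0026]
tabLL [[0.5954, -0.1935, 0.0493]] [0.0394] [-0.0003]
frameLL,LR [[0.5938, -0.135, 0.0278], [0.596, -0.2489, 0.0262]] [0.0275 0.0248] [ 0.0583 -0.0556]
```

```bash
cat >> m3.py <<'E'
print('----')
print('visUL',*tri(T,(368.4,171.6),S,(334.6,189)))
V=onz(T,[(368.4,171.6),(429,167.4)],.150);v=V[0]-V[1];print(V,np.degrees(np.arctan2(-v[0],v[1])),np.linalg.norm(v))
a=np.radians(35);B=V.mean(0)-.04*u-.074*n;print('button panel pt from visor',B)
L=onz(T,[(395.6,186.6),(350+331/5,125+305/5)],.0665-.025*np.sin(a)+.018*np.cos(a));print('tab lower corners',L)
C=L.mean(0)+.025*u-.018*n;print('button panel pt from tab',C)
R=onz(T,[(350+268/5,125+303/5),(350+291/5,125+303/5)],.0665-.014*np.sin(a)+.0315*np.cos(a));print('rib low end',R,'->',R.mean(0)+.014*u-.0315*n)
E
python3 m3.py | sed -n '/----/,$p'
```

```text
----
visUL [ 0.61271037 -0.12187574  0.15079978] 0.0018825342360665588
[[ 0.61248943 -0.12279054  0.15      ]
 [ 0.61899126 -0.25755422  0.15      ]] 2.762161974453535 0.13492043493817493
button panel pt from visor [ 0.62541467 -0.18980019  0.06644003]
tab lower corners [[ 0.59228746 -0.19154864  0.06690533]
 [ 0.59266541 -0.23993025  0.06690533]]
button panel pt from tab [ 0.62325685 -0.21455525  0.06650107]
rib low end [[ 0.59111923 -0.20821012  0.08427322]
 [ 0.5908866  -0.21887435  0.08427322]] -> [ 0.62051748 -0.21240674  0.06650103]
```

```bash
cat >> h.py <<'E'
yaw=np.radians(2.4);Bp=np.array([.6235,-.2135,.0665]);a35=np.radians(35)
X=np.array([np.cos(yaw),np.sin(yaw),0]);Y=np.array([-X[1],X[0],0])
n=np.cos(a35)*np.array([0,0,1])-np.sin(a35)*X;u=np.cross(Y,n)
def pp(x,y,o): return Bp+x*u+y*Y+o*n
def loc(): return np.round([(np.array(robot.current_tool_pos())-Bp)@k*1000 for k in(u,Y,n)],1)
E
python3 - <<'E'
from h import *
c=[]
for s in(1,-1,):
    for ax in(Y,u):
        q=quat(s*ax,-n);j=robot.ik(pp(-.003,-.024,.15),q);j2=robot.ik(pp(-.003,-.024,.02),q)
        print(s,ax.round(2),None if j is None else np.round(j,2),None if j2 is None else np.round(j2,2))
print(np.round(robot.current_joint_positions(),2))
E
```

```text
1 [-0.04  1.    0.  ] [ 1.27  0.61 -1.04  2.29  1.88  0.25  0.27] [ 1.15  0.95 -1.06  2.2   2.11  0.52  0.16]
1 [0.82 0.03 0.57] [ 1.27  0.61 -1.04  2.29  1.88  0.25 -1.3 ] [ 1.15  0.95 -1.06  2.2   2.11  0.52 -1.41]
-1 [-0.04  1.    0.  ] [ 1.15  0.54 -0.86  2.29  2.22  0.13  3.05] [ 1.04  0.84 -0.87  2.21  2.31  0.39  3.04]
-1 [0.82 0.03 0.57] [ 1.27  0.61 -1.04  2.29  1.88  0.25  1.84] [ 1.15  0.95 -1.06  2.2   2.11  0.52  1.73]
[-0.1   0.48  1.08  1.9  -0.49  1.05  1.21]
```

Run:
```python
from h import *
robot.move_joints([.58,.2,0,2.0,.7,.65,.74]);st()
q=quat(Y,-n)
robot.movep(pp(-.003,-.024,.15),q);st();print(loc(),np.round(robot.current_joint_positions(),2))
robot.servo_line(pp(-.003,-.024,.05),v=.12);print(loc());st()
r=robot.servo_line(pp(-.003,-.024,.010),v=.03,threshold=5);print(r,loc());st()
cap('top','t6');cap('side','s6')
```

```text
16.1 [ 0.4223 -0.4753  0.372 ] [ 0.3  0.4 -0.7] 0.001 0.0
 17.27 [ 0.5365 -0.2423  0.1873] [0.1 0.  0.4] 0.002 0.0
[ -2.9 -25.2 149.5] [ 1.27  0.62 -1.04  2.29  1.88  0.25  0.27]
[ -2.7 -24.   50.5]
 18.26 [ 0.5934 -0.2388  0.1063] [ 0.2 -0.3  0.5] 0.0 0.0
True [ -3.1 -23.9  14.1]
 19.35 [ 0.6138 -0.2379  0.0763] [-3.1 -0.6  5.7] -0.002 3.3
```

Run:
```python
from h import *
robot.servo_line(pp(-.003,-.024,.0165),v=.05);print(loc());st()
for y in(-.015,-.005,.010,.025,.032,.040):
    r=robot.servo_line(pp(-.003,y,.0165),v=.05,threshold=9);print(y,r,loc());st()
    if r: break
t=cap('top','t7')['pixels'];s=cap('side','s7')['pixels']
z=lambda a,x0,y0,w,h:cv2.resize(a[y0:y0+h,x0:x0+w],(400,400),interpolation=cv2.INTER_CUBIC)
cv2.imwrite('pics/c7.png',np.hstack([z(t,350,125,80,80),z(s,315,165,80,80)]))
```

```text
[ -2.9 -24.1  16.5]
 19.7 [ 0.6126 -0.2381  0.0784] [0.  0.4 1. ] -0.003 0.0
-0.015 False [ -3.2 -14.6  16.3]
 20.03 [ 0.6121 -0.2286  0.078 ] [-1.  -0.2 -0.5] 0.005 0.3
-0.005 False [-3.2 -4.1 16.5]
 20.38 [ 0.6116 -0.2181  0.0782] [-0.4 -0.5 -0.4] -0.002 0.4
0.01 False [-2.9 11.8 16.6]
 20.83 [ 0.6111 -0.2022  0.0784] [-0.4 -0.5  0.2] -0.003 0.1
0.025 False [-2.9 26.4 16.6]
 21.28 [ 0.6105 -0.1876  0.0784] [0.4 0.4 0.1] 0.005 0.1
0.032 True [-3.2 27.6 16.1]
 21.5 [ 0.6105 -0.1864  0.0778] [-0.1 -2.6  1. ] 0.003 0.9
```

View pics/c7.png

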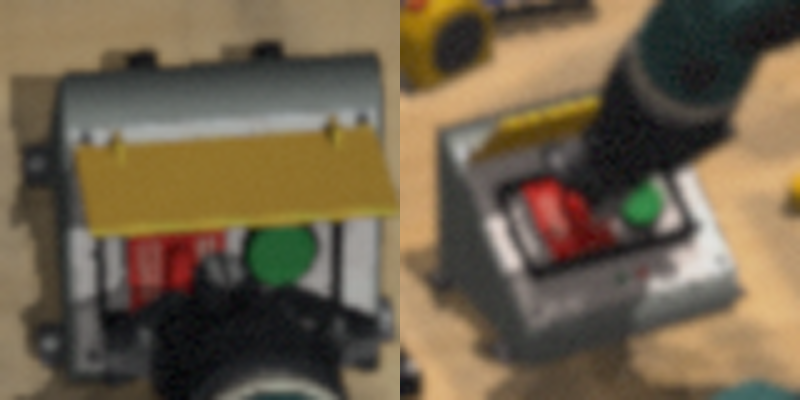

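The tab has moved left and is against its stop, and the green button is exposed at top px (406,175). I'll push the tab once more to be sure, then press the button.

Run:
```python
from h import *
r=robot.servo_line(pp(-.003,.036,.0165),v=.05,threshold=14);print(r,loc());st()
T=dict(np.load('pics/t7.npz'))
b=(390,160,425,190);f=6;p=cv2.resize(T['pixels'][b[1]:b[3],b[0]:b[2]],None,fx=f,fy=f,interpolation=cv2.INTER_CUBIC)
H,S,V=cv2.split(cv2.cvtColor(p,cv2.COLOR_BGR2HSV));k,l,s,c=cv2.connectedComponentsWithStats(((H>45)&(H<90)&(S>90)).astype(np.uint8))
i=1+np.argmax(s[1:,4]);uv=(c[i]+.5)/f-.5+b[:2];print(s[i],uv)
cc,d=ray(T,[uv]);P=cc+d[0]*(((Bp+.009*n-cc)@n)/(d[0]@n));l=[(P-Bp)@k for k in(u,Y)];print('button loc',np.round(l,4))
y=float(np.clip(l[1],-.006,.006))
robot.servo_line(pp(-.003,.024,.0165),v=.08);robot.servo_line(pp(-.003,.024,.05),v=.1)
robot.servo_line(pp(-.002,y,.05),v=.1);print(loc())
r=robot.servo_line(pp(-.002,y,-.012),v=.03,threshold=15);print(r,loc());st()
```

```text
True [-3.8 27.4 15.7]
 21.84 [ 0.6102 -0.1866  0.0771] [ 0.3 -1.8  0.5] -0.001 1.0
[  54   64   84   72 4732] [405.37658495 175.59164553]
button loc [-0.0018 -0.0008]
[-2.2 -1.1 49.7]
True [-2.1 -0.7  0.5]
 24.47 [ 0.6216 -0.2143  0.0657] [-3.3 -0.6  4.8] -0.001 3.3
```

Run:
```python
from h import *
r=robot.servo_line(pp(-.002,-.001,-.015),v=.03,threshold=20);print(r,loc());st()
robot.servo_line(pp(-.002,-.001,.15),v=.15)
robot.move_joints([.58,.2,0,2.0,.7,.65,.74]);st()
t=cap('top','t8')['pixels'];s=cap('side','s8')['pixels']
z=lambda a,x0,y0,w,h:cv2.resize(a[y0:y0+h,x0:x0+w],(400,400),interpolation=cv2.INTER_CUBIC)
cv2.imwrite('pics/c8.png',np.hstack([z(t,350,125,80,80),z(t,280,150,64,64)]))
```

```text
True [-2.  -0.8  0.5]
 24.68 [ 0.6216 -0.2143  0.0657] [-2.9 -0.7  5.5] 0.002 3.2
 27.07 [ 0.4234 -0.474   0.3705] [ 0.9 -0.2 -1. ] -0.001 0.0
```

View pics/c8.png

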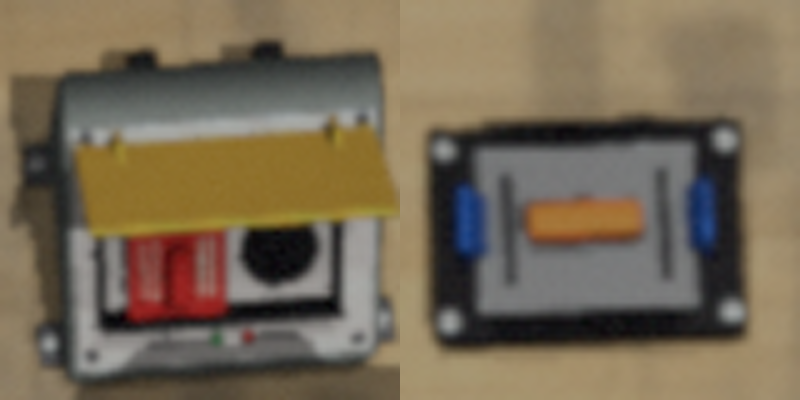

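The tab is fully left and the cover is hooked, but the button now looks dark at top px (405,174). I'll check that in the other view with my last picture.

Run:
```python
from h import *
S=dict(np.load('pics/s8.npz'));T=dict(np.load('pics/t8.npz'))
for o in(.004,.008):
  for I in(T,S):
    c=proj(I,pp(0,0,o+.0))[0];x,y=c.round().astype(int);print(c.round(1),I['pixels'][y-1:y+2,x-1:x+2].reshape(-1,3).tolist()[::4])
z=lambda a,x0,y0,w,h:cv2.resize(a[y0:y0+h,x0:x0+w],(400,400),interpolation=cv2.INTER_CUBIC)
b=lambda a:np.clip(a.astype(float)*1.8,0,255).astype(np.uint8)
cv2.imwrite('pics/c9.png',np.hstack([b(z(T['pixels'],390,160,32,32)),z(S['pixels'],330,165,80,80)]))
```

```text
[404.7 174.1] [[17, 16, 18], [20, 18, 19], [10, 5, 7]]
[361.1 204.3] [[41, 37, 41], [42, 40, 44], [40, 37, 40]]
[405.  174.7] [[21, 19, 21], [13, 12, 12], [20, 17, 16]]
[361.4 203.7] [[41, 37, 41], [42, 40, 44], [40, 37, 40]]
```

View pics/c9.png

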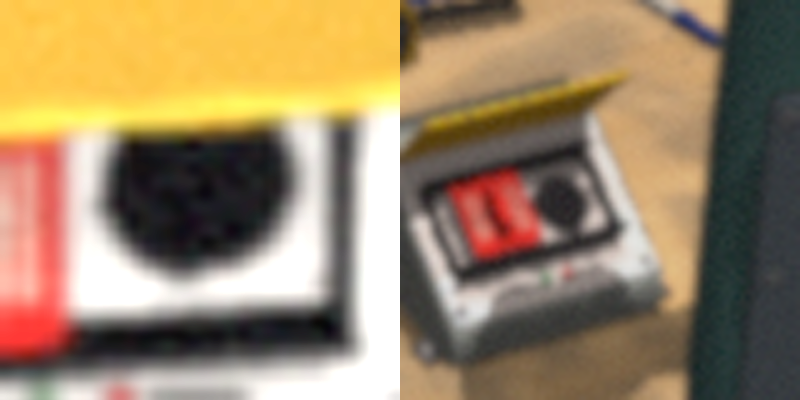

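The button has sunk below its black collar. It sits 13.6 mm below the tab face (about 14 mm expected when fully in) and held against more than 15 N at a hard stop, where only 3 N moves it. Everything is in place, so I'm handing in.

```bash
python3 -c "
from h import *
print(robot.close_job())"
```

```text
the job is handed in; nothing more can be done
None
```

I handed the job in at about 27 s: the cover is snapped under both hooks, the red tab is fully left against its stop, and the green button is pressed fully in; no other objects were deliberately moved, though I did not re-measure them afterwards.

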